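# Stir the drying beads

### The arm

A 6-joint arm with a two-finger parallel gripper is mounted at the origin on the work surface. World frame = base frame: x ahead of the robot, y to its left, z up, the work surface at z = 0. Lengths are in mm, angles in rad, forces in N, time in s.
With the tool pointing down it reaches from about 150 to 775 mm from the base axis. Payload 6.1 kg.
Tool frame: the origin (TCP) lies at the very end of the fingers, on their centre line; the grasp point (between the pads) lies robot.grip_depth behind it (robot.grip_depth is the distance from the TCP to the grasp point, in mm); z points along the fingers, y is the line along which they close (so a half turn about z gives the same grasp; the last joint's range is limited). The gripper opens to 85 mm and grips with 20 to 120 N. Pads are 22 mm wide; open, the fingers measure 114 mm over their backs; the gripper's body (76 mm by 85 mm) begins 54 mm behind the grasp point. The pads swing forward as they close: fully open they stand 13 mm farther back than shut.
Start: joints at [-1.127, 0.126, -0.04, 1.405, 0, 1.571], TCP at [225.413, -474.128, 231.295] pointing down, gripper open.
Joint ranges: [-2.72, 2.72], [-0.95, 1.95], [-1.27, 1.35], [-1.78, 2.02], [-1.46, 1.47], [-3.14, 3.14]. Speed limits (rad/s): [2.39, 2.39, 3.01, 3.14, 3.14, 3.14].

### API

Orientations are given as a unit quaternion [x, y, z, w].
In Python, from rig import robot gives the robot as it stands.
- The arm moves only by the tool carry_out, never from a script. Its argument "steps" is text: rows parted by semicolons, each of 7 numbers parted by spaces: the shift along the tool's x, y, z in m, then the turn, a rotation vector about the tool's x, y, z in rad, then the opening, from 0 (shut) to 1 (fully open). In form: tx ty tz rx ry rz grip; .... A call has 1 to 5 rows; each row is the pose to reach, as a shift and turn from the pose commanded when the call began, along the tool's axes at that moment; what a row does not reach only later rows make up. A row lasts 1/8 s, in which the tool goes at most 62.5 mm and 10.7 degrees, less where a joint would pass 70% of its speed; a pose out of reach is approached as far as the arm can. A call with a gripper value outside its range is refused whole. The fingers move at their own pace and stop on an object; the grip force is fixed at half the most. Time passes only in rows, so rows that repeat a pose let the fingers close. It gives the time, the measured TCP pose, the force, the opening and the grip force at its end, in the units of the state.
- robot.observe(): the state, without advancing time (a new reading comes with each control period).
- robot.read_camera(name): name is "scene" or "top" or "wrist"; returns a dict with "frame" (400x640x3 uint8, red, green, blue), "depth" (400x640 float32, mm along the optical axis (not along the pixel's ray), 0 where there is no reading), "K" (3x3 intrinsics, pixels), "R" (3x3) and "t" (3): a world point X has camera coordinates R X + t. Camera axes: x right, y down, z forward; pixel columns grow to the right and rows downward; lengths in mm; the calibration is good to about 2 mm. A picture is of the moment at which its call begins.
- robot.close_job(): hands the job in; it is judged then, once.
Trained networks look in a picture, given as the dict that the camera call returned (one of the last four; its "shot" number tells which), for a name from the list of things; names that differ only in an ending like _2 or _b are one class to them, and where a whole thing is asked for, a point or a joint stands for the part that bears it (a point fixed in the world has none). Each returns a list of dicts, best first, with "conf" (0 to 1); they miss things now and then, are a little off and sometimes report something else, mostly with a low value. They report only what shows in the picture. A call takes as long as a camera call.
- robot.find_in(picture, thing): "bbox" ([left, top, width, height] in pixels, round what is visible of it).
- robot.regions_of(picture, thing): "region" (400x640 bool, what is visible of it) and "bbox" ([left, top, width, height] in pixels, round what is visible of it).
The state is a dict: "time_s": time; "joints": joint angles; "joint_velocities": joint speeds; "tau": joint torques, N m; "position": TCP position; "eef_rot": TCP orientation; "wrist_force": force on the tool from outside, world axes, zero at the start; "wrist_torque": the same for the moment, N m; "finger_gap": opening from 0.0 (shut) to 1.0 (fully open); "gripper_force": force on a finger pad.
Only numpy, scipy, OpenCV 4.12 (cv2) and the standard library are available. Lean on these libraries where they do the work, as an engineer would, in place of code of your own. Each camera call takes 0.05 s, during which the arm holds its last target. There are 200 camera calls.

### The job

The oiled wooden beads in the steel tub must not stick together as they dry: take the stirring stick from its rack, set its tip down near the bottom at the tub's handle side and, keeping it low, stir anticlockwise (seen from above) at least twice round, then go on, through the middle too, until every bead is a centimetre or more from where it first lay, and finish stirring at the handle side. Stir gently, with the stick only: keep the beads in the tub, do not tip the tub or shove it more than about 3 cm, and leave the jar and the glue bottle standing where they are. Then hang the stick back upright in the middle of its rack, lowering it until you feel the collar seat on the prongs.

Things in the scene. Friction and masses are not known exactly. Their poses are not given: they have to be found in the camera images.
- tub: round open steel tub, loose, 0.65 kg, 164 mm across the rim, 156 mm at the foot, 62 mm high, wall 4 mm, inner floor 5 mm above the origin, inner radius 74 mm at the floor. Origin: centre of its underside; z up. Its one side handle, a bar loop 44 mm wide and 50 mm up, sticks out along the tub's own +x to 107 mm from the axis.
- rack: small fixed plywood stand: 110 mm square foot 14 mm thick, an upright at its local +x side and two level prongs that reach from it along local -x, 16 mm wide each, with a 24 mm wide slot between them, open at the -x end; prong tops are 150 mm up, prong ends 31 mm from the origin along -x. Origin: centre of its underside.
- rack_seat (a point): point of the rack midway between the prongs, level with their tops (150 mm above the bench): where the underside of the stick's collar centres when hung up.
- stick: stirring stick, 186 mm long, 0.17 kg: steel rod 14 mm across and 110 mm long, round dark wooden collar 46 mm across (110 to 120 mm above the tip), square dark wooden handle 24 x 24 mm (120 to 186 mm above the tip). Hangs upright in the rack by its collar, tip 40 mm above the bench. Origin: centre of the rod's lower end; z up the stick; x, y square to the handle's faces.
- stick_tip (a point): lower end of the stick's rod.
- stick_collar (a point): centre of the underside of the stick's collar, 110 mm above its tip.
- bead0_center (a point): centre of wooden bead 1 of 6: a plain light wooden ball 28 mm in diameter, 11 g, loose in the tub (all six are alike).
- bead1_center (a point): centre of wooden bead 2 of 6: a plain light wooden ball 28 mm in diameter, 11 g, loose in the tub (all six are alike).
- bead2_center (a point): centre of wooden bead 3 of 6: a plain light wooden ball 28 mm in diameter, 11 g, loose in the tub (all six are alike).
- bead3_center (a point): centre of wooden bead 4 of 6: a plain light wooden ball 28 mm in diameter, 11 g, loose in the tub (all six are alike).
- bead4_center (a point): centre of wooden bead 5 of 6: a plain light wooden ball 28 mm in diameter, 11 g, loose in the tub (all six are alike).
- bead5_center (a point): centre of wooden bead 6 of 6: a plain light wooden ball 28 mm in diameter, 11 g, loose in the tub (all six are alike).
- jar: bystander: amber glass jar, 44 mm across, 60 mm high, loose; origin at its underside.
- glue: bystander: white glue bottle, 56 mm across, 130 mm high, loose; origin at its underside.

How it is judged:
By the outcome, as a careful person would: the job done as asked, in the order asked, and still so for the second after the job is handed in, with the robot touching nothing.
It also fails if it takes over 72 s, if anything falls off the work surface, if the arm or the gripper's body presses on something with over 40 N, if the wrist force passes 120 N, or if a joint passes its speed limit or range.

## Working session

There is one attempt and no reset: what is moved stays moved. The work goes in short steps, Python scripts to look and compute and a tool call to move; the robot and the scene stay as the last step left them, time stands still between calls to the robot, and variables do not carry over. Pictures are saved under pics/ and viewed, at most 10 in all, crops included, and the job is handed in when it is done.

Besides the shell and the picture viewer there is one more tool, called as name(argument=value, ...) on one line, values as JSON. carry_out: Moves the arm, as the interface text tells. Its arguments: {"type":"object","properties":{"steps":{"type":"string"}},"required":["steps"]}

```bash
ls; mkdir -p pics
cat > h.py <<'E'
import numpy as np, cv2
from rig import robot
def P(p,u,v,d):
    K=p["K"]; c=np.array([(u-K[0,2])/K[0,0]*d,(v-K[1,2])/K[1,1]*d,d])
    return (c-p["t"].reshape(1,3) if c.ndim==1 else c)@p["R"]
def cloud(p,m=None):
    d=p["depth"]; ok=d>0
    if m is not None: ok&=m
    v,u=np.nonzero(ok); z=d[v,u]; K=p["K"]
    c=np.c_[(u-K[0,2])/K[0,0]*z,(v-K[1,2])/K[1,1]*z,z]
    return (c-np.ravel(p["t"]))@p["R"]
def save(p,n): cv2.imwrite(f"pics/{n}.png",p["frame"][:,:,::-1])
def proj(p,X):
    c=p["R"]@np.array(X)+np.ravel(p["t"]); q=p["K"]@c; return q[:2]/q[2]
E
python3 - <<'E'
from h import *
print(robot.observe(), robot.grip_depth)
for n in ["scene","top"]:
    p=robot.read_camera(n); save(p,n+"0")
    print(n,"campos",-p["R"].T@np.ravel(p["t"]))
    for t in ["tub","rack","stick","jar","glue","bead0_center"]:
        for r in robot.regions_of(p,t)[:8]:
            c=cloud(p,r["region"])
            if len(c): print(t,round(r["conf"],2),r["bbox"],len(c),np.median(c,0).round(),np.percentile(c,2,axis=0).round(),np.percentile(c,98,axis=0).round())
E
```

```text
pics
{'time_s': 0.0, 'joints': array([-1.12699317e+00,  1.26398080e-01, -4.06075332e-02,  1.40542674e+00,
       -1.47928799e-05,  1.57080344e+00]), 'joint_velocities': array([ 0.00028161,  0.00173765,  0.00089713,  0.0009284 ,  0.00074912,
       -0.00011563]), 'tau': array([-1.29773634e-03, -4.35919011e+01,  3.52918875e+01,  1.76373351e-02,
        2.91348522e-05,  2.05862591e-05]), 'position': array([ 225.23954827, -473.76489169,  230.51922271]), 'eef_rot': array([ 9.75481159e-01,  2.20081438e-01, -1.87250469e-04, -7.96328213e-04]), 'wrist_force': array([-0.31567043,  0.46551144, -0.21993362]), 'wrist_torque': array([ 0.02474329, -0.03431051, -0.02947705]), 'gripper_force': 0.0, 'finger_gap': 1.0040807374207223} 18.700000000000003
scene campos [1065.78986189  -37.90371001  759.66580477]
tub 0.66 [169.6, 173.3, 77.7, 77.3] 3915 [ 505. -251.   24.] [ 439. -319.    2.] [ 605. -166.   62.]
tub 0.34 [222.8, 208.0, 12.3, 13.6] 111 [ 527. -199.   27.] [ 513. -211.   14.] [ 533. -187.   33.]
rack 0.85 [374.9, 137.5, 68.1, 71.1] 2410 [507. 220.  64.] [421. 171.   7.] [525. 275. 151.]
stick
[... 411 characters left out ...]
[ 556. -220.   29.] [ 546. -231.   23.] [ 585. -209.   60.]
top campos [521.40300466 -25.3706914  838.57113133]
tub 0.81 [393.0, 189.6, 83.9, 88.7] 4571 [ 520. -262.    6.] [ 443. -320.    2.] [ 604. -166.   63.]
rack 0.76 [164.6, 226.5, 79.6, 63.1] 2946 [478. 211.  15.] [407. 167.   5.] [523. 275. 151.]
rack 0.71 [394.2, 188.4, 84.6, 88.7] 4729 [ 520. -262.    6.] [ 443. -320.    2.] [ 605. -166.   63.]
stick 0.72 [167.4, 253.7, 42.8, 27.1] 684 [462. 216. 185.] [442. 203.  65.] [481. 236. 227.]
jar 0.53 [306.5, 227.2, 21.9, 20.7] 324 [516.   2.  60.] [497. -17.  29.] [535.  20.  63.]
bead0_center 0.47 [415.9, 213.5, 13.6, 10.8] 156 [ 555. -221.   28.] [ 542. -241.    3.] [ 570. -209.   34.]
```

Run:
```python
import cv2,numpy as np
t=cv2.imread("pics/top0.png"); s=cv2.imread("pics/scene0.png")
a=cv2.resize(t[180:285,385:485],(400,420),interpolation=cv2.INTER_CUBIC)
b=cv2.resize(t[215:320,155:255],(400,420),interpolation=cv2.INTER_CUBIC)
cv2.imwrite("pics/crop0.png",np.hstack([a,b]))
```

```text
(no output)
```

View pics/crop0.png

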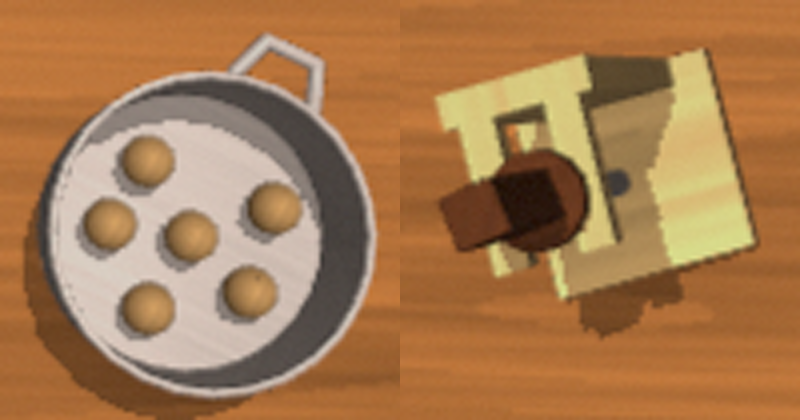

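View pics/scene0.png

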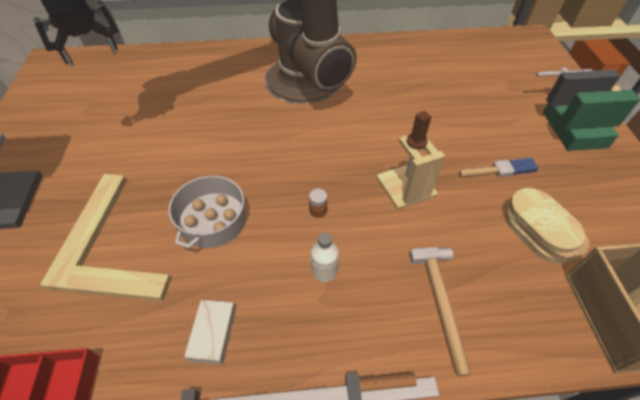

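```bash
cat > m.py <<'E'
from h import *
from scipy.optimize import least_squares
def tub(p):
    c=cloud(p); k=(c[:,0]>400)&(c[:,0]<650)&(c[:,1]>-380)&(c[:,1]<-120)
    c=c[k]
    q=c[(c[:,2]>56)&(c[:,2]<68),:2]
    x0=[520,-245]
    for it in range(6):
        r=np.hypot(*(q-x0).T); s=q[(abs(r-80)<(25 if it<2 else 8))]
        x0=least_squares(lambda a:np.hypot(*(s-a).T)-80,x0,loss="soft_l1").x
    r=np.hypot(*(c[:,:2]-x0).T)
    h=c[(r>90)&(r<110)&(c[:,2]>38)]
    hd=h[:,:2].mean(0)-x0 if len(h) else np.zeros(2)
    return x0,np.arctan2(hd[1],hd[0]),len(s),len(h),np.hypot(*hd)
def beads(p,x0,zc=19):
    im=p["frame"]; hsv=cv2.cvtColor(im,cv2.COLOR_RGB2HSV)
    out=[]
    c=p["R"].T@(-np.ravel(p["t"]))
    g=cv2.resize(im,None,fx=4,fy=4,interpolation=cv2.INTER_CUBIC)
    u,v=proj(p,[x0[0],x0[1],19]); f=p["K"][0,0]
    D=np.linalg.norm(np.array([*x0,19])-c); R=14*f/D*4
    u0,v0=int(u-60),int(v-60)
    s=g[v0*4:(v0+120)*4,u0*4:(u0+120)*4]
    sat=cv2.cvtColor(s,cv2.COLOR_RGB2HSV)[:,:,1]
    H=cv2.HoughCircles(cv2.GaussianBlur(sat,(5,5),0),cv2.HOUGH_GRADIENT,1,R*1.5,param1=80,param2=9,minRadius=int(R*.85),maxRadius=int(R*1.2))
    K=p["K"]
    for x,y,r in (H[0] if H is not None else []):
        uu,vv=u0+(x+.5)/4-.5,v0+(y+.5)/4-.5
        d=p["R"].T@np.array([(uu-K[0,2])/K[0,0],(vv-K[1,2])/K[1,1],1])
        X=c+d*(zc-c[2])/d[2]
        if np.hypot(*(X[:2]-x0))<70: out.append(X[:2])
    return np.array(out)
E
python3 - <<'E'
from m import *
for n in ["top","scene"]:
    p=robot.read_camera(n); t=tub(p); print(n,t); b=beads(p,t[0]); print(b.round(1).tolist())
    c=cloud(p); k=(c[:,0]>380)&(c[:,0]<560)&(c[:,1]>140)&(c[:,1]<300); c=c[k]
    pr=c[(abs(c[:,2]-150)<4)]
    print("prong",len(pr),cv2.minAreaRect(pr[:,:2].astype(np.float32)))
    col=c[abs(c[:,2]-160)<4]; print("collar",len(col),cv2.minEnclosingCircle(col[:,:2].astype(np.float32)))
    ft=c[abs(c[:,2]-14)<4]; print("foot",len(ft),cv2.minAreaRect(ft[:,:2].astype(np.float32)), cv2.boxPoints(cv2.minAreaRect(ft[:,:2].astype(np.float32))))
    hn=c[abs(c[:,2]-226)<4]; print("top",len(hn),hn.mean(0),cv2.minAreaRect(hn[:,:2].astype(np.float32)))
    # prongs rows
    np.save(f"c_{n}.npy",c)
    print(pr[::max(1,len(pr)//25),:2].round().tolist())
E
```

```text
top (array([ 518.27008858, -242.83515634]), np.float64(-0.45196086160654986), 607, 109, np.float64(99.18757684463284))
[[515.3, -243.9], [555.1, -221.1], [520.6, -201.1], [476.8, -221.3], [487.1, -274.8], [531.1, -288.1]]
prong 823 ((474.3662414550781, 229.256591796875), (86.0167236328125, 70.43305206298828), 17.1295166015625)
collar 259 ((460.28253173828125, 224.17385864257812), 23.089828491210938)
foot 1696 ((462.94964599609375, 225.66494750976562), (109.89811706542969, 110.9667739868164), 17.283220291137695) [[393.9978  262.31802]
 [426.9655  156.36165]
 [531.9015  189.01187]
 [498.93378 294.96826]]
top 228 [460.0559372  223.2762413  225.50089961] ((460.2007141113281, 223.81069946289062), (23.830663681030273, 24.334264755249023), 27.597169876098633)
[[524.0, 213.0], [518.0, 215.0], [514.0, 235.0], [513.0, 228.0], [511.0, 225.0], [509.0, 231.0], [507.0, 238.0], [505.0, 246.0], [503.0, 250.0], [501.0, 256.0], [499.0, 258.0], [497.0, 253.0], [497.0, 219.0], [492.0, 271.0], [490.0, 249.0], [486.0, 260.0], [486.0, 211.0], [481.0, 247.0], [481.0, 202.0], [474.0, 259.0], [472.0, 200.0], 
[... 579 characters left out ...]
 17.459625244140625) [[393.0354  261.1371 ]
 [426.11652 155.95888]
 [532.76953 189.50381]
 [499.68842 294.682  ]]
top 103 [460.96231906 224.05502472 225.19832837] ((459.97479248046875, 224.91952514648438), (24.615421295166016, 25.126678466796875), 24.150230407714844)
[[437.0, 204.0], [446.0, 200.0], [454.0, 194.0], [461.0, 200.0], [469.0, 257.0], [474.0, 207.0], [475.0, 207.0], [475.0, 203.0], [481.0, 252.0], [485.0, 253.0], [486.0, 251.0], [490.0, 250.0], [492.0, 218.0], [492.0, 210.0], [498.0, 271.0], [501.0, 255.0], [500.0, 225.0], [504.0, 270.0], [504.0, 242.0], [504.0, 213.0], [508.0, 251.0], [509.0, 234.0], [510.0, 216.0], [511.0, 206.0], [514.0, 244.0], [519.0, 210.0], [522.0, 220.0]]
```

```bash
cat > plan.py <<'E'
import numpy as np
from scipy.spatial.transform import Rotation as Rt
# pose: x,y,z (mm), yaw (deg), tool down
def ax(yaw):
    a=np.radians(yaw); return np.array([[np.cos(a),np.sin(a),0],[np.sin(a),-np.cos(a),0],[0,0,-1.]])
def plan(cur,wps,step=50,rot=8,rowlist=None):
    """wps: (x,y,z,yaw,grip); prints calls of 5 rows in rounded mm; returns commanded end pose"""
    rows=[]; c=np.array(cur,float)
    for w in wps:
        w=np.array(w,float); d=w[:4]-c
        n=max(1,int(np.ceil(max(np.linalg.norm(d[:3])/step,abs(d[3])/rot))))
        rows+=[np.r_[c+d*k/n,w[4]] for k in range(1,n+1)]; c=w[:4]
    c=np.array(cur,float)
    for i in range(0,len(rows),5):
        A=ax(c[3]); out=[]
        for r in rows[i:i+5]:
            t=np.round(A@(r[:3]-c[:3])/1000,3)+0.0; rz=round(-np.radians(r[3]-c[3]),2)+0.0
            out.append("%g %g %g 0 0 %g %g"%(*t,rz,r[4])); last=(t,rz)
        c=np.r_[c[:3]+A.T@last[0]*1000, c[3]-np.degrees(last[1])]
        print("; ".join(out))
    print("end",c.round(2).tolist()); return c
E
python3 - <<'E'
from plan import *
plan([225.41,-474.13,231.3,25.4],[(460.4,224.2,270,116,1)],step=50)
E
```

```text
0.034 -0.035 -0.003 0 0 -0.11 1; 0.068 -0.071 -0.005 0 0 -0.21 1; 0.102 -0.106 -0.008 0 0 -0.32 1; 0.136 -0.141 -0.01 0 0 -0.42 1; 0.171 -0.177 -0.013 0 0 -0.53 1
0.047 -0.013 -0.002 0 0 -0.1 1; 0.094 -0.026 -0.005 0 0 -0.21 1; 0.141 -0.04 -0.008 0 0 -0.31 1; 0.189 -0.053 -0.01 0 0 -0.42 1; 0.236 -0.066 -0.013 0 0 -0.52 1
0.048 0.012 -0.002 0 0 -0.11 1; 0.095 0.024 -0.005 0 0 -0.22 1; 0.143 0.036 -0.008 0 0 -0.32 1; 0.191 0.048 -0.01 0 0 -0.43 1; 0.238 0.06 -0.013 0 0 -0.53 1
end [460.4, 223.99, 270.3, 115.93]
```

carry_out(steps="0.034 -0.035 -0.003 0 0 -0.11 1; 0.068 -0.071 -0.005 0 0 -0.21 1; 0.102 -0.106 -0.008 0 0 -0.32 1; 0.136 -0.141 -0.01 0 0 -0.42 1; 0.171 -0.177 -0.013 0 0 -0.53 1")

```text
time_s: 1.42
position: [304.0, -239.4, 244.5]
eef_rot: [0.883, 0.469, 0.0, 0.0]
wrist_force: [1.6, 0.5, -0.1]
finger_gap: 0.998
gripper_force: 0.0
```

carry_out(steps="0.047 -0.013 -0.002 0 0 -0.1 1; 0.094 -0.026 -0.005 0 0 -0.21 1; 0.141 -0.04 -0.008 0 0 -0.31 1; 0.189 -0.053 -0.01 0 0 -0.42 1; 0.236 -0.066 -0.013 0 0 -0.52 1")

```text
time_s: 2.05
position: [382.2, -6.9, 257.6]
eef_rot: [0.733, 0.681, 0.0, 0.0]
wrist_force: [0.3, 0.2, 0.5]
finger_gap: 1.003
gripper_force: 0.0
```

carry_out(steps="0.048 0.012 -0.002 0 0 -0.11 1; 0.095 0.024 -0.005 0 0 -0.22 1; 0.143 0.036 -0.008 0 0 -0.32 1; 0.191 0.048 -0.01 0 0 -0.43 1; 0.238 0.06 -0.013 0 0 -0.53 1")

```text
time_s: 2.68
position: [460.3, 225.9, 270.4]
eef_rot: [0.529, 0.849, 0.0, 0.0]
wrist_force: [0.7, -1.5, -0.0]
finger_gap: 1.001
gripper_force: 0.0
```

Run:
```python
from m import *
for n in ["wrist","scene"]:
    p=robot.read_camera(n); c=cloud(p); k=(abs(c[:,0]-460)<40)&(abs(c[:,1]-224)<40)&(abs(c[:,2]-226)<3)
    h=c[k]; print(n,len(h))
    if len(h)>5: print(h.mean(0),cv2.minAreaRect(h[:,:2].astype(np.float32)))
o=robot.observe(); print(o["position"],o["eef_rot"],o["joints"])
```

```text
wrist 1258
[457.24376565 224.59595086 225.71654435] ((457.4317626953125, 224.03297424316406), (23.910112380981445, 23.841371536254883), 26.140445709228516)
scene 98
[460.78311614 224.39454144 225.25363663] ((460.31561279296875, 223.99661254882812), (23.806684494018555, 24.33612632751465), 27.380767822265625)
[461.09827645 227.78681942 269.38806864] [ 5.27924250e-01  8.49291351e-01  1.54818391e-04 -4.04485134e-04] [4.58354872e-01 1.09168994e-01 2.47375624e-02 1.48652911e+00
 8.50494630e-04 1.57066413e+00]
```

carry_out(steps="0 0 0 0 0 0 1; 0 0 0 0 0 0 1; 0 0 0.02 0 0 0 1; 0 0 0.045 0 0 0 1; 0 0 0.07 0 0 0 1")

```text
time_s: 3.4
position: [460.0, 222.9, 200.1]
eef_rot: [0.531, 0.847, 0.0, 0.0]
wrist_force: [0.4, 0.6, -0.3]
finger_gap: 0.998
gripper_force: 0.0
```

carry_out(steps="0 0 0.015 0 0 0 1; 0 0 0.03 0 0 0 1; 0 0 0.03 0 0 0 1")

```text
time_s: 3.78
position: [459.6, 223.6, 169.6]
eef_rot: [0.53, 0.848, -0.001, -0.0]
wrist_force: [-0.0, 0.3, 0.9]
finger_gap: 1.002
gripper_force: 0.0
```

Settled well; close.

carry_out(steps="0 0 0 0 0 0 0; 0 0 0 0 0 0 0; 0 0 0 0 0 0 0; 0 0 0 0 0 0 0; 0 0 0 0 0 0 0")

```text
time_s: 4.4
position: [460.2, 224.2, 170.8]
eef_rot: [0.53, 0.848, 0.0, 0.0]
wrist_force: [-0.4, -0.4, 4.1]
finger_gap: 0.278
gripper_force: 58.8
```

carry_out(steps="0 0 0 0 0 0 0; 0 0 0 0 0 0 0; 0 0 -0.005 0 0 0 0; 0 0 -0.015 0 0 0 0; 0 0 -0.03 0 0 0 0")

```text
time_s: 5.03
position: [459.8, 223.9, 200.6]
eef_rot: [0.53, 0.848, -0.001, -0.0]
wrist_force: [0.2, 0.6, -0.7]
finger_gap: 0.275
gripper_force: 58.8
```

Run:
```python
from plan import *
c=[460.4,223.99,200.3,115.93];Y=115.93
plan(c,[(460.4,224,240,Y,0),(460.4,224,290,Y,0),(460.4,224,300,Y,0),(470,180,302,Y,0),(557,-220,302,Y,0),(564,-250,300,Y,0),(567,-266,300,Y,0),(567,-266,300,Y,0)],step=47)
```

```text
0 0 -0.04 0 0 0 0; 0 0 -0.065 0 0 0 0; 0 0 -0.09 0 0 0 0; 0 0 -0.1 0 0 0 0; -0.044 -0.011 -0.102 0 0 0 0
-0.044 -0.01 0 0 0 0 0; -0.088 -0.021 0 0 0 0 0; -0.132 -0.032 0 0 0 0 0; -0.177 -0.043 0 0 0 0 0; -0.221 -0.053 0 0 0 0 0
-0.044 -0.011 0 0 0 0 0; -0.088 -0.022 0 0 0 0 0; -0.132 -0.033 0 0 0 0 0; -0.177 -0.043 0 0 0 0 0; -0.207 -0.05 0.002 0 0 0 0
-0.015 -0.004 0 0 0 0 0; -0.015 -0.004 0 0 0 0 0
end [567.23, -265.58, 300.3, 115.93]
```

carry_out(steps="0 0 -0.04 0 0 0 0; 0 0 -0.065 0 0 0 0; 0 0 -0.09 0 0 0 0; 0 0 -0.1 0 0 0 0; -0.044 -0.011 -0.102 0 0 0 0")

```text
time_s: 5.65
position: [469.7, 181.1, 302.8]
eef_rot: [0.528, 0.849, 0.001, 0.0]
wrist_force: [-0.6, -0.0, -1.8]
finger_gap: 0.271
gripper_force: 59.5
```

carry_out(steps="-0.044 -0.01 0 0 0 0 0; -0.088 -0.021 0 0 0 0 0; -0.132 -0.032 0 0 0 0 0; -0.177 -0.043 0 0 0 0 0; -0.221 -0.053 0 0 0 0 0")

```text
time_s: 6.28
position: [518.5, -43.7, 302.1]
eef_rot: [0.53, 0.848, -0.0, -0.0]
wrist_force: [0.7, 1.1, -1.1]
finger_gap: 0.27
gripper_force: 59.4
```

carry_out(steps="-0.044 -0.011 0 0 0 0 0; -0.088 -0.022 0 0 0 0 0; -0.132 -0.033 0 0 0 0 0; -0.177 -0.043 0 0 0 0 0; -0.207 -0.05 0.002 0 0 0 0")

```text
time_s: 6.9
position: [564.3, -252.2, 299.6]
eef_rot: [0.531, 0.847, -0.0, -0.0]
wrist_force: [0.6, -0.2, -2.1]
finger_gap: 0.275
gripper_force: 59.3
```

carry_out(steps="-0.015 -0.004 0 0 0 0 0; -0.015 -0.004 0 0 0 0 0; -0.015 -0.004 0 0 0 0 0")

```text
time_s: 7.28
position: [567.0, -264.4, 300.6]
eef_rot: [0.53, 0.848, 0.0, -0.0]
wrist_force: [-0.3, 0.6, -1.8]
finger_gap: 0.275
gripper_force: 59.3
```

Run:
```python
from m import *
o=robot.observe(); print(o["time_s"],o["position"],o["finger_gap"],o["wrist_force"])
x,y,_=o["position"]
for n in ["scene","top"]:
    p=robot.read_camera(n); save(p,n+"1"); c=cloud(p)
    k=(abs(c[:,0]-x)<60)&(abs(c[:,1]-y)<60)&(c[:,2]>140)&(c[:,2]<320); c=c[k]
    for a in range(160,320,20):
        s=c[(c[:,2]>a)&(c[:,2]<a+20)]
        if len(s)>3: print(n,a,len(s),np.percentile(s,3,axis=0).round(1)[:2],np.percentile(s,97,axis=0).round(1)[:2],s[:,2].min().round(1))
    print(tub(p)[:2])
```

```text
7.275 [ 567.0461682  -264.36346436  300.59847864] 0.2748677963363367 [-0.26861955  0.56042086 -1.75367776]
scene 160 27 [ 565.  -267.7] [ 573.7 -256.8] 168.7
scene 180 60 [ 566.  -269.1] [ 573.3 -256.3] 180.1
scene 200 59 [ 563.9 -269.2] [ 573.4 -256.4] 200.4
scene 220 68 [ 566.2 -268.3] [ 573.9 -256.5] 220.1
scene 240 72 [ 564.9 -268.9] [ 573.4 -256.5] 240.4
scene 260 19 [ 566.5 -269.5] [ 587.5 -255.8] 260.1
scene 280 364 [ 551.9 -282.9] [ 588.7 -241.3] 280.1
scene 300 118 [ 571.5 -265.5] [ 592.3 -246.7] 300.0
(array([ 517.90127789, -242.59916801]), np.float64(-0.23334606823795864))
top 160 12 [ 561.  -261.6] [ 571.9 -256.7] 170.9
top 180 35 [ 561.1 -261.6] [ 573.  -256.5] 180.2
top 200 39 [ 560.8 -262.3] [ 572.8 -256.6] 200.2
top 220 37 [ 560.8 -262.2] [ 572.1 -256.1] 220.2
top 280 348 [ 546.2 -266. ] [ 584.8 -241. ] 280.9
top 300 189 [ 545.2 -267.6] [ 587.3 -246.8] 300.0
(array([ 518.25839035, -242.78105833]), np.float64(-0.03850789106524327))
```

```bash
cat >> plan.py <<'E'
Y=115.93
def arc(cx,cy,r,a0,a1,n,z,g=0):
    return [(cx+r*np.cos(np.radians(a)),cy+r*np.sin(np.radians(a)),z,Y,g) for a in np.linspace(a0,a1,n+1)[1:]]
E
python3 - <<'E'
from plan import *
c=plan([567.23,-265.58,300.3,Y],[(566.5,-266.8,170,Y,0),(566.5,-266.8,150,Y,0),(566.5,-266.8,145,Y,0),(566.5,-266.8,140,Y,0),(566.5,-266.8,140,Y,0)],step=40)
plan(c,arc(518.5,-244.2,53,-25.2,-25.2+375,25,140),step=60)
E
```

```text
0 0 0.033 0 0 0 0; 0 -0.001 0.065 0 0 0 0; -0.001 -0.001 0.098 0 0 0 0; -0.001 -0.001 0.13 0 0 0 0; -0.001 -0.001 0.15 0 0 0 0
0 0 0.005 0 0 0 0; 0 0 0.01 0 0 0 0; 0 0 0.01 0 0 0 0
end [566.77, -266.92, 140.3, 115.93]
0.01 0.009 0 0 0 0 0; 0.022 0.016 0 0 0 0 0; 0.036 0.019 0 0 0 0 0; 0.05 0.019 0 0 0 0 0; 0.063 0.015 0 0 0 0 0
0.012 -0.007 0 0 0 0 0; 0.021 -0.017 0 0 0 0 0; 0.028 -0.029 0 0 0 0 0; 0.031 -0.043 0 0 0 0 0; 0.031 -0.057 0 0 0 0 0
-0.004 -0.013 0 0 0 0 0; -0.011 -0.025 0 0 0 0 0; -0.021 -0.034 0 0 0 0 0; -0.033 -0.041 0 0 0 0 0; -0.047 -0.044 0 0 0 0 0
-0.014 0 0 0 0 0 0; -0.027 0.004 0 0 0 0 0; -0.039 0.011 0 0 0 0 0; -0.048 0.021 0 0 0 0 0; -0.055 0.033 0 0 0 0 0
-0.003 0.014 0 0 0 0 0; -0.003 0.028 0 0 0 0 0; 0.001 0.041 0 0 0 0 0; 0.008 0.053 0 0 0 0 0; 0.018 0.062 0 0 0 0 0
end [570.49, -253.99, 140.3, 115.93]
```

carry_out(steps="0 0 0.033 0 0 0 0; 0 -0.001 0.065 0 0 0 0; -0.001 -0.001 0.098 0 0 0 0; -0.001 -0.001 0.13 0 0 0 0; -0.001 -0.001 0.15 0 0 0 0")

```text
time_s: 8.0
position: [566.0, -265.4, 149.0]
eef_rot: [0.53, 0.848, -0.0, -0.001]
wrist_force: [0.6, 0.1, -1.6]
finger_gap: 0.274
gripper_force: 59.3
```

carry_out(steps="0 0 0.005 0 0 0 0; 0 0 0.01 0 0 0 0; 0 0 0.01 0 0 0 0")

```text
time_s: 8.38
position: [567.0, -266.6, 141.0]
eef_rot: [0.53, 0.848, 0.0, 0.0]
wrist_force: [0.1, -0.0, -0.7]
finger_gap: 0.279
gripper_force: 59.2
```

carry_out(steps="0.01 0.009 0 0 0 0 0; 0.022 0.016 0 0 0 0 0; 0.036 0.019 0 0 0 0 0; 0.05 0.019 0 0 0 0 0; 0.063 0.015 0 0 0 0 0")

```text
time_s: 9.0
position: [552.0, -202.4, 140.3]
eef_rot: [0.53, 0.848, -0.0, -0.0]
wrist_force: [-0.7, 0.4, -1.8]
finger_gap: 0.275
gripper_force: 59.5
```

Run:
```python
from m import *
o=robot.observe(); print(o["time_s"],o["position"],o["wrist_force"])
p=robot.read_camera("scene"); save(p,"s2"); t=tub(p); print(t[:2])
u,v=proj(p,[*t[0],30]); u,v=int(u),int(v); cv2.imwrite("pics/s2c.png",cv2.resize(p["frame"][v-60:v+50,u-60:u+60,::-1],(600,550),interpolation=cv2.INTER_CUBIC))
```

```text
9.0 [ 551.97524607 -202.42288547  140.31857142] [-0.72400235  0.38975776 -1.8057514 ]
(array([ 517.73987487, -242.3768339 ]), np.float64(0.6935455253844673))
```

View pics/s2c.png

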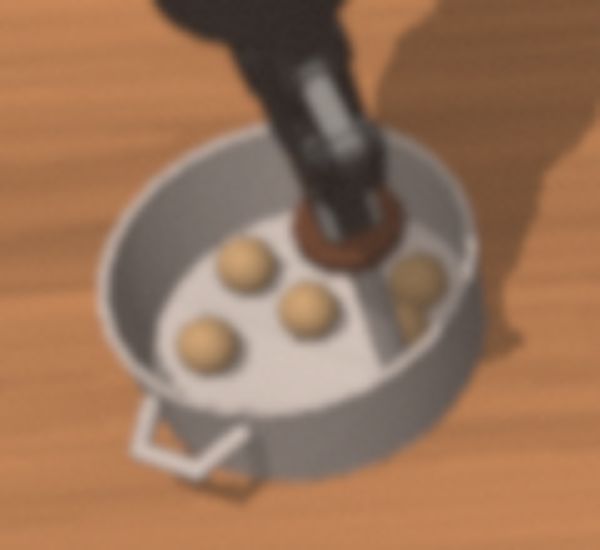

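The picture shows the rod low in the tub at (375,330), pushing the first bead on anticlockwise (right, behind the collar at (415,290)); the tub has not moved. I carry on round.

carry_out(steps="0.012 -0.007 0 0 0 0 0; 0.021 -0.017 0 0 0 0 0; 0.028 -0.029 0 0 0 0 0; 0.031 -0.043 0 0 0 0 0; 0.031 -0.057 0 0 0 0 0")

```text
time_s: 9.68
position: [487.4, -201.1, 140.6]
eef_rot: [0.53, 0.848, 0.0, 0.001]
wrist_force: [4.7, -0.3, -1.2]
finger_gap: 0.271
gripper_force: 59.6
```

carry_out(steps="-0.004 -0.013 0 0 0 0 0; -0.011 -0.025 0 0 0 0 0; -0.021 -0.034 0 0 0 0 0; -0.033 -0.041 0 0 0 0 0; -0.047 -0.044 0 0 0 0 0")

```text
time_s: 10.3
position: [468.7, -262.4, 139.9]
eef_rot: [0.53, 0.848, 0.001, -0.001]
wrist_force: [3.9, 2.9, -0.8]
finger_gap: 0.273
gripper_force: 59.7
```

carry_out(steps="-0.014 0 0 0 0 0 0; -0.027 0.004 0 0 0 0 0; -0.039 0.011 0 0 0 0 0; -0.048 0.021 0 0 0 0 0; -0.055 0.033 0 0 0 0 0")

```text
time_s: 10.92
position: [523.3, -296.3, 139.8]
eef_rot: [0.53, 0.848, 0.001, -0.001]
wrist_force: [-0.8, 4.5, -1.2]
finger_gap: 0.271
gripper_force: 59.7
```

carry_out(steps="-0.003 0.014 0 0 0 0 0; -0.003 0.028 0 0 0 0 0; 0.001 0.041 0 0 0 0 0; 0.008 0.053 0 0 0 0 0; 0.018 0.062 0 0 0 0 0")

```text
time_s: 11.55
position: [571.7, -253.0, 140.5]
eef_rot: [0.53, 0.848, 0.0, 0.001]
wrist_force: [0.5, 0.3, -1.7]
finger_gap: 0.271
gripper_force: 59.9
```

Run:
```python
from m import *
from plan import *
p=robot.read_camera("scene"); save(p,"s3"); t=tub(p); print(t[:2]); print((beads(p,t[0])-t[0]).round().tolist())
u,v=proj(p,[*t[0],30]); u,v=int(u),int(v); cv2.imwrite("pics/s3c.png",cv2.resize(p["frame"][v-60:v+50,u-60:u+60,::-1],(480,440),interpolation=cv2.INTER_CUBIC))
plan([570.49,-253.99,140.3,Y],arc(518.5,-244.2,53,-10.2,-10.2+375,25,140),step=60)
```

```text
(array([ 518.8001382 , -245.62838286]), np.float64(-0.12513837540290046))
[[19.0, -56.0], [-22.0, 7.0], [-62.0, 8.0], [-39.0, -46.0]]
0.012 0.007 0 0 0 0 0; 0.026 0.01 0 0 0 0 0; 0.04 0.01 0 0 0 0 0; 0.053 0.006 0 0 0 0 0; 0.065 -0.001 0 0 0 0 0
0.009 -0.01 0 0 0 0 0; 0.016 -0.022 0 0 0 0 0; 0.019 -0.036 0 0 0 0 0; 0.019 -0.05 0 0 0 0 0; 0.015 -0.063 0 0 0 0 0
-0.007 -0.012 0 0 0 0 0; -0.017 -0.021 0 0 0 0 0; -0.029 -0.028 0 0 0 0 0; -0.043 -0.031 0 0 0 0 0; -0.057 -0.031 0 0 0 0 0
-0.013 0.004 0 0 0 0 0; -0.025 0.011 0 0 0 0 0; -0.034 0.021 0 0 0 0 0; -0.041 0.033 0 0 0 0 0; -0.044 0.047 0 0 0 0 0
0 0.014 0 0 0 0 0; 0.004 0.027 0 0 0 0 0; 0.011 0.039 0 0 0 0 0; 0.021 0.048 0 0 0 0 0; 0.033 0.055 0 0 0 0 0
end [571.54, -240.14, 140.3, 115.93]
```

View pics/s3c.png

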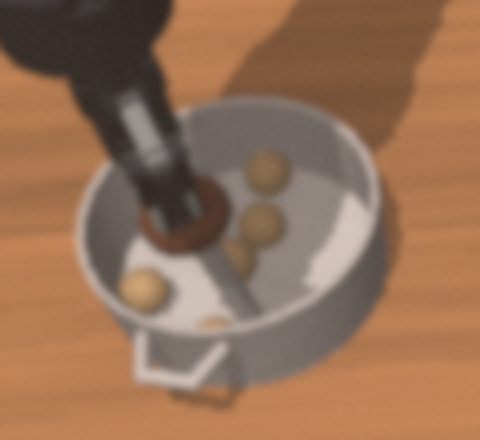

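Run:
```python
from plan import *
plan([570.49,-253.99,140.3,Y],arc(519,-246,52,-10.2,-10.2+375,25,140),step=60)
```

```text
0.011 0.006 0 0 0 0 0; 0.024 0.009 0 0 0 0 0; 0.038 0.009 0 0 0 0 0; 0.051 0.005 0 0 0 0 0; 0.062 -0.002 0 0 0 0 0
0.01 -0.01 0 0 0 0 0; 0.016 -0.022 0 0 0 0 0; 0.019 -0.035 0 0 0 0 0; 0.019 -0.049 0 0 0 0 0; 0.015 -0.062 0 0 0 0 0
-0.007 -0.011 0 0 0 0 0; -0.017 -0.021 0 0 0 0 0; -0.029 -0.027 0 0 0 0 0; -0.042 -0.031 0 0 0 0 0; -0.055 -0.03 0 0 0 0 0
-0.013 0.004 0 0 0 0 0; -0.025 0.011 0 0 0 0 0; -0.034 0.021 0 0 0 0 0; -0.041 0.032 0 0 0 0 0; -0.044 0.046 0 0 0 0 0
0 0.013 0 0 0 0 0; 0.004 0.026 0 0 0 0 0; 0.011 0.038 0 0 0 0 0; 0.021 0.047 0 0 0 0 0; 0.033 0.054 0 0 0 0 0
end [571.08, -241.47, 140.3, 115.93]
```

carry_out(steps="0.011 0.006 0 0 0 0 0; 0.024 0.009 0 0 0 0 0; 0.038 0.009 0 0 0 0 0; 0.051 0.005 0 0 0 0 0; 0.062 -0.002 0 0 0 0 0")

```text
time_s: 12.22
position: [540.6, -198.3, 140.4]
eef_rot: [0.53, 0.848, -0.0, 0.0]
wrist_force: [0.2, -0.6, -1.0]
finger_gap: 0.273
gripper_force: 59.9
```

carry_out(steps="0.01 -0.01 0 0 0 0 0; 0.016 -0.022 0 0 0 0 0; 0.019 -0.035 0 0 0 0 0; 0.019 -0.049 0 0 0 0 0; 0.015 -0.062 0 0 0 0 0")

```text
time_s: 12.85
position: [478.3, -213.2, 140.4]
eef_rot: [0.53, 0.848, 0.0, 0.0]
wrist_force: [0.4, -0.3, -2.1]
finger_gap: 0.27
gripper_force: 59.9
```

carry_out(steps="-0.007 -0.011 0 0 0 0 0; -0.017 -0.021 0 0 0 0 0; -0.029 -0.027 0 0 0 0 0; -0.042 -0.031 0 0 0 0 0; -0.055 -0.03 0 0 0 0 0")

```text
time_s: 13.48
position: [476.8, -275.7, 140.2]
eef_rot: [0.53, 0.848, 0.001, -0.0]
wrist_force: [1.3, 4.9, -1.3]
finger_gap: 0.274
gripper_force: 60.1
```

carry_out(steps="-0.013 0.004 0 0 0 0 0; -0.025 0.011 0 0 0 0 0; -0.034 0.021 0 0 0 0 0; -0.041 0.032 0 0 0 0 0; -0.044 0.046 0 0 0 0 0")

```text
time_s: 14.1
position: [537.7, -294.7, 140.1]
eef_rot: [0.53, 0.848, -0.0, -0.0]
wrist_force: [0.0, -0.2, -1.7]
finger_gap: 0.275
gripper_force: 59.9
```

carry_out(steps="0 0.013 0 0 0 0 0; 0.004 0.026 0 0 0 0 0; 0.011 0.038 0 0 0 0 0; 0.021 0.047 0 0 0 0 0; 0.033 0.054 0 0 0 0 0")

```text
time_s: 14.72
position: [570.7, -240.1, 140.0]
eef_rot: [0.53, 0.848, 0.0, -0.0]
wrist_force: [0.0, 0.2, -1.9]
finger_gap: 0.274
gripper_force: 60.0
```

Run:
```python
from m import *
p=robot.read_camera("scene"); save(p,"s4"); t=tub(p); print(t[:2]); print((beads(p,t[0])-t[0]).round().tolist())
q=robot.read_camera("top"); print(tub(q)[:2],(beads(q,t[0])).round().tolist())
u,v=proj(p,[*t[0],30]); u,v=int(u),int(v); a=cv2.resize(p["frame"][v-60:v+50,u-60:u+60,::-1],(396,363),interpolation=cv2.INTER_CUBIC)
u,v=proj(q,[*t[0],30]); u,v=int(u),int(v); b=cv2.resize(q["frame"][v-55:v+55,u-60:u+60,::-1],(396,363),interpolation=cv2.INTER_CUBIC)
cv2.imwrite("pics/s4c.png",np.hstack([a,b]))
```

```text
(array([ 519.68775416, -248.51331964]), np.float64(0.1254510032383721))
[[-11.0, -62.0], [21.0, -54.0], [3.0, -9.0], [-22.0, 7.0], [-39.0, -26.0], [-38.0, -52.0]]
(array([ 520.95021779, -249.42012113]), np.float64(1.3996127011070012)) [[513.0, -310.0], [543.0, -303.0], [524.0, -257.0], [501.0, -242.0], [486.0, -299.0], [567.0, -267.0], [581.0, -242.0], [558.0, -196.0]]
```

View pics/s4c.png

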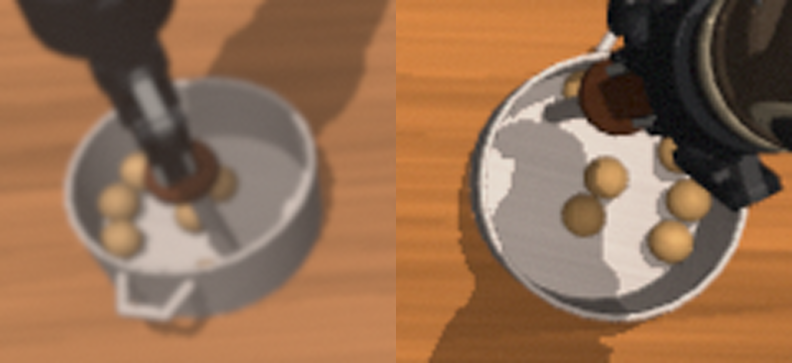

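Run:
```python
from plan import *
cx,cy=520.5,-250
def pol(r,a): return (cx+r*np.cos(np.radians(a)),cy+r*np.sin(np.radians(a)),140,Y,0)
w=arc(cx,cy,51,10,205,13,140)
w+=[pol(42,208),pol(28,205),pol(14,200),pol(0,0),pol(13,20),pol(23,35),pol(30,60)]
w+=[pol(r,a) for r,a in zip(np.r_[36,42,47,50,[51]*14],np.linspace(85,335,18))]
c=plan([571.08,-241.47,140.3,Y],w,step=60)
```

```text
0.014 0.002 0 0 0 0 0; 0.027 0 0 0 0 0 0; 0.039 -0.005 0 0 0 0 0; 0.05 -0.013 0 0 0 0 0; 0.058 -0.023 0 0 0 0 0
0.005 -0.012 0 0 0 0 0; 0.007 -0.025 0 0 0 0 0; 0.006 -0.039 0 0 0 0 0; 0.001 -0.051 0 0 0 0 0; -0.007 -0.062 0 0 0 0 0
-0.01 -0.008 0 0 0 0 0; -0.023 -0.013 0 0 0 0 0; -0.036 -0.015 0 0 0 0 0; -0.038 -0.006 0 0 0 0 0; -0.036 0.008 0 0 0 0 0
0.001 0.014 0 0 0 0 0; -0.001 0.028 0 0 0 0 0; -0.002 0.041 0 0 0 0 0; 0.003 0.05 0 0 0 0 0; 0.016 0.053 0 0 0 0 0
0.014 -0.007 0 0 0 0 0; 0.024 -0.013 0 0 0 0 0; 0.03 -0.024 0 0 0 0 0; 0.032 -0.037 0 0 0 0 0; 0.029 -0.049 0 0 0 0 0
-0.008 -0.011 0 0 0 0 0; -0.018 -0.019 0 0 0 0 0; -0.03 -0.025 0 0 0 0 0; -0.043 -0.027 0 0 0 0 0; -0.056 -0.026 0 0 0 0 0
-0.012 0.004 0 0 0 0 0; -0.023 0.011 0 0 0 0 0; -0.032 0.021 0 0 0 0 0; -0.038 0.033 0 0 0 0 0; -0.04 0.045 0 0 0 0 0
0 0.013 0 0 0 0 0; 0.004 0.026 0 0 0 0 0; 0.011 0.037 0 0 0 0 0
end [566.72, -271.39, 140.3, 115.93]
```

carry_out(steps="0.014 0.002 0 0 0 0 0; 0.027 0 0 0 0 0 0; 0.039 -0.005 0 0 0 0 0; 0.05 -0.013 0 0 0 0 0; 0.058 -0.023 0 0 0 0 0")

```text
time_s: 15.45
position: [523.9, -198.8, 140.4]
eef_rot: [0.53, 0.848, -0.0, 0.0]
wrist_force: [-0.9, -0.5, -1.8]
finger_gap: 0.275
gripper_force: 60.0
```

carry_out(steps="0.005 -0.012 0 0 0 0 0; 0.007 -0.025 0 0 0 0 0; 0.006 -0.039 0 0 0 0 0; 0.001 -0.051 0 0 0 0 0; -0.007 -0.062 0 0 0 0 0")

```text
time_s: 16.08
position: [471.7, -233.6, 140.4]
eef_rot: [0.53, 0.848, 0.0, 0.0]
wrist_force: [0.0, 0.9, -1.7]
finger_gap: 0.275
gripper_force: 59.9
```

carry_out(steps="-0.01 -0.008 0 0 0 0 0; -0.023 -0.013 0 0 0 0 0; -0.036 -0.015 0 0 0 0 0; -0.038 -0.006 0 0 0 0 0; -0.036 0.008 0 0 0 0 0")

```text
time_s: 16.7
position: [496.0, -261.3, 140.1]
eef_rot: [0.531, 0.848, 0.0, -0.0]
wrist_force: [-0.7, 1.0, -0.8]
finger_gap: 0.273
gripper_force: 60.0
```

carry_out(steps="0.001 0.014 0 0 0 0 0; -0.001 0.028 0 0 0 0 0; -0.002 0.041 0 0 0 0 0; 0.003 0.05 0 0 0 0 0; 0.016 0.053 0 0 0 0 0")

```text
time_s: 17.32
position: [536.1, -223.3, 140.0]
eef_rot: [0.53, 0.848, -0.0, -0.0]
wrist_force: [-0.3, 0.8, -2.4]
finger_gap: 0.271
gripper_force: 60.0
```

carry_out(steps="0.014 -0.007 0 0 0 0 0; 0.024 -0.013 0 0 0 0 0; 0.03 -0.024 0 0 0 0 0; 0.032 -0.037 0 0 0 0 0; 0.029 -0.049 0 0 0 0 0")

```text
time_s: 17.95
position: [478.0, -219.9, 140.5]
eef_rot: [0.53, 0.848, -0.0, 0.0]
wrist_force: [0.1, -0.1, -1.7]
finger_gap: 0.273
gripper_force: 60.0
```

carry_out(steps="-0.008 -0.011 0 0 0 0 0; -0.018 -0.019 0 0 0 0 0; -0.03 -0.025 0 0 0 0 0; -0.043 -0.027 0 0 0 0 0; -0.056 -0.026 0 0 0 0 0")

```text
time_s: 18.58
position: [480.7, -282.1, 140.2]
eef_rot: [0.53, 0.848, 0.0, 0.0]
wrist_force: [-0.5, -0.1, -1.7]
finger_gap: 0.275
gripper_force: 60.0
```

carry_out(steps="-0.012 0.004 0 0 0 0 0; -0.023 0.011 0 0 0 0 0; -0.032 0.021 0 0 0 0 0; -0.038 0.033 0 0 0 0 0; -0.04 0.045 0 0 0 0 0")

```text
time_s: 19.2
position: [539.2, -297.1, 140.1]
eef_rot: [0.53, 0.848, 0.0, -0.0]
wrist_force: [-1.0, -0.1, -1.2]
finger_gap: 0.273
gripper_force: 60.0
```

carry_out(steps="0 0.013 0 0 0 0 0; 0.004 0.026 0 0 0 0 0; 0.011 0.037 0 0 0 0 0")

```text
time_s: 19.58
position: [567.2, -270.3, 140.2]
eef_rot: [0.53, 0.848, 0.0, -0.0]
wrist_force: [-0.7, -0.2, -2.2]
finger_gap: 0.273
gripper_force: 60.0
```

Run:
```python
from m import *
p=robot.read_camera("scene"); t=tub(p); print(t[:2]); print((beads(p,t[0])).round().tolist())
q=robot.read_camera("top"); print(tub(q)[:2],(beads(q,t[0])).round().tolist())
u,v=proj(p,[*t[0],30]); u,v=int(u),int(v); a=cv2.resize(p["frame"][v-60:v+50,u-60:u+60,::-1],(396,363),interpolation=cv2.INTER_CUBIC)
u,v=proj(q,[*t[0],30]); u,v=int(u),int(v); b=cv2.resize(q["frame"][v-55:v+55,u-60:u+60,::-1],(396,363),interpolation=cv2.INTER_CUBIC)
cv2.imwrite("pics/s5c.png",np.hstack([a,b]))
```

```text
(array([ 519.78369444, -248.61922721]), np.float64(-0.2924756147127229))
[[520.0, -312.0], [530.0, -257.0], [548.0, -300.0], [549.0, -198.0]]
(array([ 520.64423754, -249.16293406]), np.float64(1.9063297258814107)) [[580.0, -242.0], [495.0, -306.0], [524.0, -311.0], [552.0, -197.0], [531.0, -257.0], [553.0, -302.0], [572.0, -289.0], [513.0, -287.0], [450.0, -246.0]]
```

View pics/s5c.png

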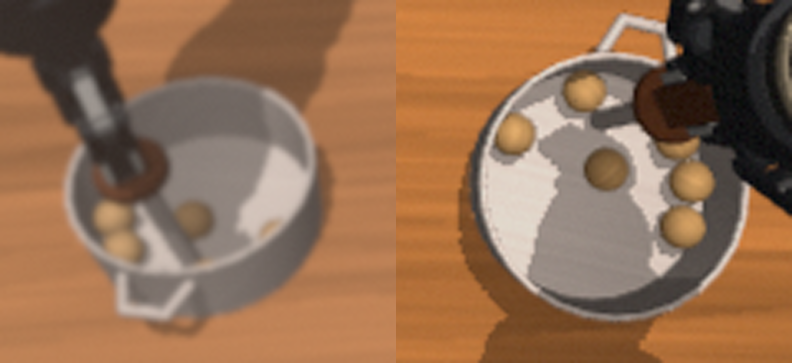

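Run:
```python
from plan import *
plan([566.72,-271.39,140.3,Y],[(566.7,-271.4,155,Y,0),(566.7,-271.4,280,Y,0),(566.7,-271.4,302,Y,0),(563,-250,302,Y,0),(475,170,302,Y,0),(466,205,302,Y,0),(462,224.8,302,Y,0),(462,224.8,302,Y,0),(462,224.8,302,Y,0),(462,224.8,302,Y,0)],step=47)
```

```text
0 0 -0.015 0 0 0 0; 0 0 -0.056 0 0 0 0; 0 0 -0.098 0 0 0 0; 0 0 -0.14 0 0 0 0; 0 0 -0.162 0 0 0 0
0.021 0.006 0 0 0 0 0; 0.062 0.016 0 0 0 0 0; 0.104 0.027 0 0 0 0 0; 0.146 0.037 0 0 0 0 0; 0.187 0.048 0 0 0 0 0
0.042 0.01 0 0 0 0 0; 0.084 0.021 0 0 0 0 0; 0.125 0.031 0 0 0 0 0; 0.167 0.042 0 0 0 0 0; 0.208 0.052 0 0 0 0 0
0.042 0.011 0 0 0 0 0; 0.077 0.018 0 0 0 0 0; 0.097 0.023 0 0 0 0 0; 0.097 0.023 0 0 0 0 0; 0.097 0.023 0 0 0 0 0
0 0 0 0 0 0 0
end [462.2, 224.86, 302.3, 115.93]
```

carry_out(steps="0 0 -0.015 0 0 0 0; 0 0 -0.056 0 0 0 0; 0 0 -0.098 0 0 0 0; 0 0 -0.14 0 0 0 0; 0 0 -0.162 0 0 0 0")

```text
time_s: 20.3
position: [566.5, -271.8, 306.6]
eef_rot: [0.531, 0.848, 0.0, 0.002]
wrist_force: [-0.4, -0.4, -1.6]
finger_gap: 0.272
gripper_force: 60.0
```

carry_out(steps="0.021 0.006 0 0 0 0 0; 0.062 0.016 0 0 0 0 0; 0.104 0.027 0 0 0 0 0; 0.146 0.037 0 0 0 0 0; 0.187 0.048 0 0 0 0 0")

```text
time_s: 20.92
position: [526.3, -80.0, 301.7]
eef_rot: [0.53, 0.848, -0.0, -0.001]
wrist_force: [-0.1, 0.4, -1.3]
finger_gap: 0.275
gripper_force: 60.0
```

carry_out(steps="0.042 0.01 0 0 0 0 0; 0.084 0.021 0 0 0 0 0; 0.125 0.031 0 0 0 0 0; 0.167 0.042 0 0 0 0 0; 0.208 0.052 0 0 0 0 0")

```text
time_s: 21.55
position: [481.8, 129.3, 301.7]
eef_rot: [0.53, 0.848, -0.0, -0.0]
wrist_force: [0.2, -0.4, -0.9]
finger_gap: 0.274
gripper_force: 60.0
```

carry_out(steps="0.042 0.011 0 0 0 0 0; 0.077 0.018 0 0 0 0 0; 0.097 0.023 0 0 0 0 0; 0.097 0.023 0 0 0 0 0; 0.097 0.023 0 0 0 0 0")

```text
time_s: 22.18
position: [461.2, 224.6, 302.0]
eef_rot: [0.53, 0.848, -0.0, -0.0]
wrist_force: [0.7, -0.0, -2.1]
finger_gap: 0.273
gripper_force: 60.0
```

Run:
```python
from m import *
o=robot.observe(); print(o["time_s"],o["position"],o["wrist_force"],o["joints"].round(2))
a=np.radians(17.3); L=np.array([[np.cos(a),np.sin(a)],[-np.sin(a),np.cos(a)]])
ini=np.array([[514,-244],[554.5,-221.5],[520,-201.5],[475.5,-221.4],[486,-275],[530.5,-288]])
for n in ["scene","top"]:
    p=robot.read_camera(n); c=cloud(p); t=tub(p); b=beads(p,t[0]); print(n,t,b.round().tolist())
    if len(b): print("min",np.linalg.norm(b[:,None]-ini[None],axis=2).min(1).round())
    k=(abs(c[:,0]-463)<75)&(abs(c[:,1]-225)<75)&(c[:,2]>146)&(c[:,2]<270); c=c[k]
    for lo,hi in [(160,180),(185,225),(230,260)]:
        s=c[(c[:,2]>lo)&(c[:,2]<hi)]
        if len(s)>5: print(lo,len(s),np.percentile(s,3,axis=0).round(1)[:2],np.percentile(s,97,axis=0).round(1)[:2])
    pr=c[c[:,2]<154]; l=(pr[:,:2]-[463,225.5])@L.T
    for x0 in range(-35,60,6):
        s=l[(l[:,0]>=x0)&(l[:,0]<x0+6),1]; 
        if len(s): print(x0,len(s),s.min().round(1),s[s<0].max().round(1) if (s<0).any() else None,s[s>0].min().round(1) if (s>0).any() else None,s.max().round(1))
```

```text
22.175 [461.16172454 224.57174876 302.01321555] [ 0.68981077 -0.04251218 -2.13954313] [ 0.45  0.11  0.1   1.56 -0.    1.57]
scene (array([ 519.926652  , -248.39814673]), np.float64(-0.21101610372657068), 536, 111, np.float64(98.63023240845854)) [[528.0, -256.0], [493.0, -306.0], [537.0, -304.0], [548.0, -199.0]]
min [18. 32. 17. 24.]
160 14 [456.9 232.5] [462.5 242.8]
185 93 [455.6 228.7] [464.4 241.5]
230 83 [457.8 225.5] [464.8 238.2]
-35 15 -27.7 -11.5 13.4 28.4
-29 30 -27.9 -10.1 12.7 24.8
-23 29 -28.3 -11.3 13.0 25.1
-17 32 -28.0 -10.7 12.6 29.3
-11 37 -26.8 -10.1 12.0 28.1
-5 33 -27.4 -12.7 12.8 28.1
1 33 -27.4 -9.8 14.8 29.0
7 28 -27.0 -11.7 12.8 28.1
13 32 -27.3 -12.4 12.9 29.6
19 36 -27.0 -11.7 13.0 29.0
25 37 -28.9 -10.8 12.2 27.8
31 38 -27.6 -6.3 11.9 29.9
37 58 -34.4 -1.0 1.0 34.7
43 74 -33.5 -1.1 0.1 35.5
49 83 -34.5 -0.4 0.3 35.2
55 3 -15.9 -15.9 14.1 23.6
top (array([ 520.38176226, -248.74621076]), np.float64(-0.2190214132949025), 619, 113, np.float64(98.83994357787587)) [[550.0, -302.0], [551.0, -197.0], [530.0, -256.0], [524.0, -311.0], [496.0, -306.0], [581.0, -242.0], [575.0, -213.0], [462.0, -217.0]]
min [24. 24. 20. 24. 32. 34. 22. 14.]
160 8 [452.5 231.1] [462.  235.6]
185 62 [451.3 227.4] [463.8 233.3]
-35 22 -28.2 -11.4 12.0 27.3
-29 67 -27.9 -12.0 11.9 28.1
-23 63 -28.4 -11.9 12.2 28.8
-17 62 -27.6 -12.5 12.2 28.0
-11 52 -28.4 -11.7 11.9 28.6
-5 45 -27.6 -11.0 12.0 18.0
1 52 -28.0 -12.2 12.1 28.2
7 64 -28.2 -11.6 12.7 28.3
13 63 -27.8 -11.4 12.0 27.8
19 62 -28.2 -11.4 12.0 28.5
25 63 -28.0 -12.2 12.3 28.2
31 63 -27.9 -11.9 12.5 27.7
37 106 -34.3 -1.0 0.2 34.9
43 130 -34.7 -0.4 0.1 36.2
49 127 -34.8 -0.3 0.6 35.5
```

```bash
cat > fit.py <<'E'
from m import *
def rod(P0,names=("scene","top"),lo=-22,hi=-115):
    """fit rod cylinder below TCP P0; x,y at z=TCPz, slopes"""
    P0=np.array(P0)
    for _ in [0]:
        S=[]
        for n in names:
            c=cloud(robot.read_camera(n))-P0
            k=(np.hypot(c[:,0],c[:,1])<32)&(c[:,2]<lo)&(c[:,2]>hi); S.append(c[k]); 
        def res(a,s):
            ax=np.array([a[2],a[3],1]); ax/=np.linalg.norm(ax)
            return np.linalg.norm(np.cross(s-[a[0],a[1],0],ax),axis=1)-7
        def f(a,S): return np.concatenate([res(a,s) for s in S])
        for s in [[x] for x in S if len(x)>8]+[S]:
            r=least_squares(f,[-1,2,0,0],args=(s,),loss="soft_l1")
            print([len(x) for x in s],r.x.round(3),"rms",np.sqrt((r.fun**2).mean()).round(2))
    return r.x
E
python3 - <<'E'
from fit import *
o=robot.observe(); print(o["position"])
rod(o["position"],hi=-125,lo=-35)
E
```

```text
[461.64400578 224.21688749 302.22974615]
[231] [-1.017  3.691  0.043 -0.087] rms 0.85
[84] [  1.162 -10.817   0.031  -0.107] rms 2.01
[231, 84] [-1.253  3.765  0.038 -0.083] rms 0.8
```

carry_out(steps="-0.002 0 0 0 -0.045 0 0; -0.0035 0 0 0 -0.091 0 0; -0.0035 0 0 0 -0.091 0 0; -0.0035 0 0 0 -0.091 0 0; -0.0035 0 0 0 -0.091 0 0")

```text
time_s: 23.0
position: [463.5, 221.5, 302.3]
eef_rot: [0.53, 0.847, -0.024, 0.038]
wrist_force: [0.6, -0.7, -1.6]
finger_gap: 0.274
gripper_force: 60.0
```

Run:
```python
from fit import *
o=robot.observe(); print(o["time_s"],o["position"])
rod([463.6,221.7,302.3],hi=-125,lo=-35)
```

```text
23.0 [463.51854129 221.52207995 302.31501599]
[245] [-9.800e-01  3.677e+00  7.000e-03 -3.000e-03] rms 0.96
[127] [-0.94   2.807 -0.004 -0.008] rms 0.36
[245, 127] [-1.253e+00  3.538e+00 -0.000e+00 -2.000e-03] rms 0.89
```

carry_out(steps="0.0027 0 0.0299 0 0 0 0; 0.0055 0 0.0598 0 0 0 0; 0.0082 0 0.0896 0 0 0 0; 0.01 0 0.1096 0 0 0 0; 0.0111 0 0.1215 0 0 0 0")

```text
time_s: 23.72
position: [463.1, 221.5, 179.2]
eef_rot: [0.53, 0.847, -0.025, 0.038]
wrist_force: [-0.1, 0.4, -1.2]
finger_gap: 0.271
gripper_force: 59.9
```

carry_out(steps="0 0 0 0 0 0 0; 0 0 0 0 0 0 0")

```text
time_s: 23.98
position: [463.8, 222.0, 181.2]
eef_rot: [0.53, 0.847, -0.024, 0.039]
wrist_force: [0.6, 1.0, -1.5]
finger_gap: 0.272
gripper_force: 59.9
```

carry_out(steps="0.0002 0 0.002 0 0 0 0; 0.0004 0 0.004 0 0 0 0; 0.0005 0 0.006 0 0 0 0; 0.0005 0 0.006 0 0 0 0")

```text
time_s: 24.48
position: [463.3, 221.7, 174.1]
eef_rot: [0.53, 0.847, -0.024, 0.038]
wrist_force: [0.3, -0.3, -1.2]
finger_gap: 0.272
gripper_force: 59.9
```

Run:
```python
from fit import *
o=robot.observe(); print(o["time_s"],o["position"],o["wrist_force"],o["wrist_torque"])
for n in ["scene","top"]:
    p=robot.read_camera(n); save(p,n+"6"); c=cloud(p)
    k=(abs(c[:,0]-463)<45)&(abs(c[:,1]-225)<45)&(c[:,2]>154.5)&(c[:,2]<168); s=c[k]; print(len(s),s[:,2].max() if len(s) else 0)
    if len(s)>8: print(cv2.minEnclosingCircle(s[:,:2].astype(np.float32)),np.median(s[:,2]))
```

```text
24.475 [463.29071056 221.74121661 174.07598708] [ 0.34672134 -0.27541557 -1.16119674] [0.07289385 0.04286961 0.05205009]
173 167.9968059560635
((463.0762023925781, 224.60720825195312), 23.73408317565918) 162.03058465214883
174 167.97728964472955
((464.8568115234375, 219.9414520263672), 21.961673736572266) 162.6631033276984
```

No contact yet; lower on by millimetres until the force rises.

carry_out(steps="0.0001 0 0.001 0 0 0 0; 0.0002 0 0.002 0 0 0 0; 0.0002 0 0.002 0 0 0 0")

```text
time_s: 24.95
position: [463.4, 221.8, 172.1]
eef_rot: [0.53, 0.847, -0.024, 0.039]
wrist_force: [0.1, -1.2, -2.0]
finger_gap: 0.28
gripper_force: 59.9
```

carry_out(steps="0.0001 0 0.001 0 0 0 0; 0.0001 0 0.001 0 0 0 0; 0.0001 0 0.001 0 0 0 0")

```text
time_s: 25.32
position: [463.4, 221.8, 171.3]
eef_rot: [0.53, 0.847, -0.024, 0.039]
wrist_force: [0.5, -0.6, -2.1]
finger_gap: 0.27
gripper_force: 59.9
```

carry_out(steps="0.0001 0 0.001 0 0 0 0; 0.0001 0 0.001 0 0 0 0; 0.0001 0 0.001 0 0 0 0")

```text
time_s: 25.7
position: [463.5, 221.9, 170.9]
eef_rot: [0.53, 0.847, -0.024, 0.039]
wrist_force: [-2.1, -0.1, 5.1]
finger_gap: 0.273
gripper_force: 60.7
```

carry_out(steps="0 0 0.0005 0 0 0 0; 0 0 0.0005 0 0 0 0")

```text
time_s: 25.95
position: [463.5, 221.9, 170.9]
eef_rot: [0.53, 0.847, -0.024, 0.039]
wrist_force: [-3.8, -0.8, 8.6]
finger_gap: 0.275
gripper_force: 61.4
```

carry_out(steps="0 0 0 0 0 0 0.5; 0 0 0 0 0 0 1; 0 0 0 0 0 0 1; 0 0 0 0 0 0 1; 0 0 0 0 0 0 1")

```text
time_s: 26.58
position: [463.4, 221.8, 169.6]
eef_rot: [0.53, 0.847, -0.024, 0.039]
wrist_force: [0.3, -0.4, 0.2]
finger_gap: 1.002
gripper_force: 0.0
```

carry_out(steps="0 0 0 0 0 0 1; 0 0 -0.02 0 0 0 1; 0 0 -0.05 0 0 0 1; 0 0 -0.09 0 0 0 1; 0 0 -0.13 0 0 0 1")

```text
time_s: 27.2
position: [458.0, 232.4, 300.4]
eef_rot: [0.53, 0.847, -0.024, 0.039]
wrist_force: [0.2, -0.2, -0.5]
finger_gap: 0.999
gripper_force: 0.0
```

carry_out(steps="-0.04 -0.01 -0.02 0 0 0 1; -0.09 -0.02 -0.02 0 0 0 1; -0.13 -0.03 -0.02 0 0 0 1; -0.15 -0.03 -0.02 0 0 0 1; -0.15 -0.03 -0.02 0 0 0 1")

```text
time_s: 27.82
position: [496.2, 85.5, 332.9]
eef_rot: [0.531, 0.846, -0.024, 0.039]
wrist_force: [0.3, 0.3, -0.8]
finger_gap: 1.003
gripper_force: 0.0
```

Run:
```python
from m import *
o=robot.observe(); print(o["time_s"],o["position"],o["finger_gap"])
for n in ["top","scene"]:
    p=robot.read_camera(n); save(p,n+"7"); t=tub(p); print(n,t[:2],beads(p,t[0]).round().tolist())
    c=cloud(p); c=c[(abs(c[:,0]-463)<45)&(abs(c[:,1]-225)<45)]
    h=c[abs(c[:,2]-226)<4]; print("top",len(h),cv2.minAreaRect(h[:,:2].astype(np.float32)) if len(h)>4 else 0, np.median(h[:,2]))
    h=c[abs(c[:,2]-160)<4]; print("col",len(h),cv2.minEnclosingCircle(h[:,:2].astype(np.float32)),np.median(h[:,2]))
    for th in ["jar","glue"]:
        for r in robot.regions_of(p,th)[:1]: q=cloud(p,r["region"]); print(th,r["conf"],np.median(q,0).round(),q[:,2].max())
```

```text
27.825 [496.2022704   85.50884318 332.89136635] 1.0029403188169197
top (array([ 520.35732217, -248.78966606]), np.float64(-0.2199566702406387)) [[530.0, -257.0], [551.0, -302.0], [580.0, -243.0], [524.0, -311.0], [494.0, -305.0], [552.0, -197.0]]
top 0 0 nan
col 0 ((0.0, 0.0), 0.0) nan
jar 0.59 [516.   1.  60.] 63.15811741766067
glue 0.85 [664.   1.  91.] 132.68399162613755
scene (array([ 519.88791384, -248.45708422]), np.float64(-0.21456210934042055)) [[529.0, -257.0], [492.0, -306.0], [521.0, -312.0], [549.0, -301.0], [549.0, -197.0]]
top 105 ((463.4443664550781, 225.4750213623047), (23.710487365722656, 24.96094512939453), 28.5231876373291) 225.14827030345043
col 143 ((462.8634033203125, 225.19346618652344), 23.433837890625) 159.15369441776036
jar 0.94 [527.   3.  47.] 62.80397528290695
glue 0.59 [688.   2.  81.] 131.3348493939535
  return _methods._mean(a, axis=axis, dtype=dtype,
  ret = ret.dtype.type(ret / rcount)
```

View pics/scene7.png

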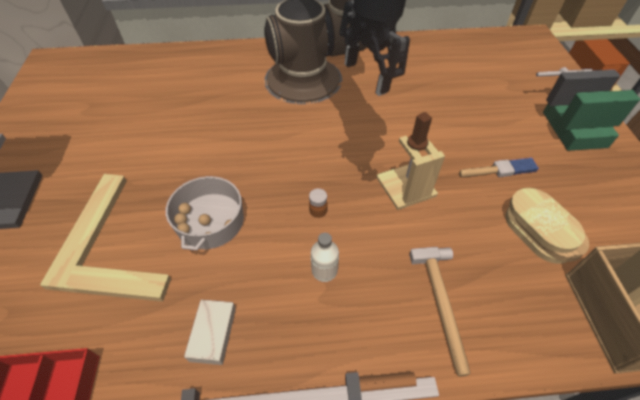

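The picture shows the stick hanging upright in the rack (420,130), all beads in the tub (205,212), and the jar (318,200) and glue (325,258) in place. Every bead lies at least 17 mm from all of the first bead positions, and the tub has moved about 6 mm.

```bash
python3 -c "
from rig import robot
print(robot.close_job())"
```

```text
the job is handed in; nothing more can be done
None
```

The job is handed in: I stirred the beads more than twice round and through the middle, ending at the handle side. All six are still in the tub, each over 1 cm from where it first lay; the tub moved about 6 mm, and the stick hangs upright in its rack with the collar felt to seat.

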